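# Upend the rinsed oil tin on the drain stand

### The arm

A 7-joint arm with a two-finger parallel gripper is mounted at the origin on a cart in front of the work surface, level with it; the furniture and walls round the work are solid. World frame = base frame: x ahead of the robot, y to its left, z up, the work surface at z = 0. Lengths are in m, angles in rad, forces in N, time in s.
With the tool pointing down it reaches from about 0.425 to 0.925 m from the base axis. Payload 6.8 kg.
Tool frame: the origin (TCP) lies midway between the tips of the shut fingers; the grasp point (between the pads) lies 19 mm behind it; x points along the fingers, y is the direction in which the jaws open and shut, and the axes are right-handed (so a half turn about x gives the same grasp; the last joint's range is limited). The gripper opens to 85 mm and grips with 20 to 120 N. Pads are 22 mm wide; open, the fingers measure 114 mm over their backs; the gripper's body (76 mm by 85 mm) begins 54 mm behind the grasp point. The pads swing forward as they close: fully open they stand 13 mm farther back than shut.
Start: joints at [1.231, 0.477, 0.022, 1.555, -0.011, 1.109, -0.083], TCP at [0.155, -0.657, 0.231] pointing down, gripper open.
Joint ranges: [-2.96, 2.96], [-0.34, 2.1], [-1.41, 1.46], [0.24, 2.44], [-1.37, 4.51], [0.17, 1.92], [-2.96, 2.96]. Speed limits (rad/s): [2.39, 2.39, 3.14, 3.14, 3.14, 3.14, 3.14].

### API

Orientations are given as a rotation vector (axis times angle).
In Python, from bench import r, viewer, nets gives the robot as it stands.
- The arm moves only by the shell command python3 -m pendant 'ROWS' [FORCE]. ROWS is JSON, one flat list of numbers, 5 for each row, row after row: the finger opening in mm, from 0 to 85.4, then the shift along the tool's x, y, z in mm, then the turn about the tool's x in rad. A call has 1 to 20 rows; each row shifts and turns the commanded pose from where the row before left it, along the tool's axes as they then stand; what a row does not reach is not made up. A row lasts 1/8 s, in which the tool goes at most 62.5 mm and 10.7 degrees, less where a joint would pass 70% of its speed; a pose out of reach is approached as far as the arm can. A call with a gripper value outside its range is refused whole. The fingers move at their own pace and stop on an object; FORCE is the grip in N (left out, the last holds). Time passes only in rows, so rows that do not move let the fingers close. It gives the time, the measured TCP pose, the force and the opening at its end, in the units of the state.
- r.get_obs(): the state, without advancing time (a new reading comes with each control period).
- viewer.grab_frame(name): name is "scene" or "top"; returns (picture, depth): 384x512x3 uint8, red, green, blue; 384x512 float32, m along the optical axis (not along the pixel's ray), 0 where there is no reading.
- viewer.calibration(name): a dict with "mtx" (3x3 intrinsics, pixels), "world_to_cam" (4x4, takes a point from world to camera coordinates). Camera axes: x right, y up, looking along -z (the intrinsics and any distortion apply to the point x, -y, -z); pixel columns grow to the right and rows downward; lengths in m; the calibration is good to about 2 mm. A picture is of the moment at which its call begins. calibration takes no time and is no camera call.
- r.hand_in(): hands the job in, once; it reports no verdict.
Trained networks look in the newest picture that a camera, given by its name, has taken for a name from the list of things; names that differ only in an ending like _2 or _b are one class to them, and where a whole thing is asked for, a point or a joint stands for the part that bears it (a point fixed in the world has none). Each returns a list of dicts, best first, with "score" (0 to 1); they miss things now and then, are a little off and sometimes report something else, mostly with a low value. They report only what shows in the picture. A call takes as long as a camera call.
- nets.look_for(name, camera): "location" ([x, y, z] in m, in world coordinates, good to about 4 mm: the middle of the surface that is visible of it).
- nets.silhouettes(name, camera): "mask" (384x512 bool, what is visible of it).
The state is a dict: "clock": time; "joints": joint angles; "qvel": joint speeds; "tau": joint torques, N m; "tcp_pos": TCP position; "orientation": TCP orientation; "contact_force": force on the tool from outside, world axes, zero at the start; "moment": the same for the moment, N m; "grip_width": finger opening in m.
Only numpy, scipy, OpenCV 4.12 (cv2) and the standard library are available. Lean on these libraries where they do the work, as an engineer would, in place of code of your own. Each camera call takes 0.05 s, during which the arm holds its last target. There are 200 camera calls.

### The job

The flat oil tin has been rinsed and must drain: first push the drip tray of the drain stand fully home under the pegs, then turn the tin neck down and slide its neck over the slim peg (the stout one is for wider necks) until the rim sits on the fins at the peg's foot. Slide it on gently, do not let it drop or ram it down, let go of it there, and leave the other things on the bench where they lie.

Things in the scene. Friction and masses are not known exactly. Their poses are not given: they have to be found in the camera images.
- oil_tin: empty flat bare-metal oil tin, 0.1 to 0.15 kg, lying on a broad side, neck roughly away from the robot. Body 95 mm long (own x), 52 wide (y), 34 thick (z), straight sides to grasp across; on its +x end an open round neck 28 mm long, 25 mm outside (28 mm bead at the rim), bore 18 mm, into the hollow body. Origin: middle of the rectangular body's underside; the neck's axis runs along x at z = 17 mm
- tin_mouth (a point): centre of the rim of the tin's neck: own x = +75.5 mm, z = +17 mm from the tin's origin; same axes as the tin (x out of the neck)
- stand: fixed drain stand: bent steel tube on two runners, 252 mm wide (own y), 145 deep (x), 111 high; front (tray side) looks to own -x, to the robot. Origin on the bench under its middle. Two pegs are clamped to the cross tube (x = +50, z = 105 mm), 58 mm left and right of the middle (which is which varies), leaning forward to -x, 30 degrees from vertical
- slim_peg: slim grey drain peg in its black clamp block, 12 mm thick with a rounded tip, 85 mm long above the fins at its foot; fixed. Origin: middle of the clamp block on the cross tube; own x and y as the stand's
- slim_peg_seat (a point): point on the slim peg's axis level with the tops of the three fins at its foot, where the centre of a seated neck rim comes to lie; own z runs up along the peg to its tip (85 mm on), own y is horizontal, along the stand's y
- stout_peg: stout grey drain peg, 26 mm thick, 85 mm long above its fins: too thick for the tin's neck; fixed, on the other side of the stand. Origin: middle of its clamp block
- tray (a joint): slide of the sheet-steel drip tray (128 by 218 mm, front plate 34 mm high, about 0.35 kg, slides with about 1.5 N of friction): 0 = fully home under the pegs against its stop, grows as it is pulled out to the front (stand's own -x), at most 0.09 m
- tray_pull (a point): middle of the tray's wire pull, a 6 mm bar 52 mm long along the stand's y, 17 mm in front of the tray's front plate, 21 mm above the bench; moves with the tray
- pin_tin: bystander: open round tin of lock pins, 64 mm across, 22 mm high; origin under its middle
- driver: bystander: screwdriver with amber handle, 186 mm long, lying left of the tin; origin under its middle
- euro_cylinder: bystander: nickel lock cylinder, 44 by 72 by 17 mm, front left; origin under its middle

How it is judged:
By the outcome, as a careful person would: the job done as asked, in the order asked, and still so for the second after the job is handed in, with the robot touching nothing.
It also fails if it takes over 64 s, if anything falls off the work surface, if the arm or the gripper's body presses on something with over 40 N, if the wrist force passes 120 N, or if a joint passes its speed limit or range.

## Working session

There is one attempt and no reset: what is moved stays moved. The work goes in short steps, Python scripts to look and compute and a shell command to move; the robot and the scene stay as the last step left them, time stands still between calls to the robot, and variables do not carry over. Pictures are saved under pics/ and viewed, about 8 in all and at most 12, crops included, and the job is handed in when it is done.

```bash
ls; mkdir -p pics; python3 - <<'E'
from bench import r,viewer,nets
import cv2,numpy as np
o=r.get_obs();print(o)
for n in("scene","top"):
    p,d=viewer.grab_frame(n);cv2.imwrite(f"pics/{n}0.png",p[:,:,::-1]);np.savez(f"{n}0.npz",p=p,d=d)
    c=viewer.calibration(n);print(n,np.round(c["mtx"],2).tolist(),np.round(c["world_to_cam"],4).tolist(),[k for k in c])
    for t in["oil_tin","tin_mouth","slim_peg","slim_peg_seat","stout_peg","tray_pull","stand","pin_tin","driver","euro_cylinder"]:
        try:print(t,[(np.round(x["location"],3).tolist(),round(x["score"],2)) for x in nets.look_for(t,n)[:2]])
        except Exception as e:print(t,e)
E
```

```text
pics
{'clock': 0.0, 'joints': array([ 1.23090923,  0.47782369,  0.02236739,  1.55647557, -0.0114885 ,
        1.10928961, -0.08312019]), 'qvel': array([ 0.00040513, -0.00172287, -0.00043082, -0.00079091, -0.00030884,
        0.00117636, -0.00184474]), 'tau': array([ 1.53350888e-04, -5.96462202e+01,  1.60814624e+00, -2.81198448e+01,
        1.24701503e-02,  9.52636474e-03, -1.77918182e-06]), 'tcp_pos': array([ 0.15488495, -0.6563706 ,  0.23030026]), 'orientation': array([ 2.09899387,  0.24631483, -2.09979068]), 'contact_force': array([-0.70278428, -0.33320964,  0.01407157]), 'moment': array([-0.00163932,  0.06922921,  0.02902924]), 'grip_width': 0.08537639912924305}
scene [[394.18, 0.0, 257.74], [0.0, 394.18, 188.0], [0.0, 0.0, 1.0]] [[0.874, -0.4859, 0.0054, -0.4777], [0.3769, 0.6849, 0.6236, -0.3057], [-0.3067, -0.543, 0.7817, -0.9882], [0.0, 0.0, 0.0, 1.0]] ['mtx', 'world_to_cam']
oil_tin [([0.54, 0.133, 0.032], 0.84)]
tin_mouth [([0.539, 0.145, 0.036], 0.81)]
slim_peg [([0.636, -0.282, 0.12], 0.75)]
slim_peg_seat [([0.63, -0.286, 0.117], 0.51)]
stout_peg [([0.635, -0.173, 0.151], 
[... 243 characters left out ...]

top [[442.2, 0.0, 253.87], [0.0, 442.2, 193.09], [0.0, 0.0, 1.0]] [[-0.0276, -0.9996, -0.0045, 0.0636], [0.9961, -0.0278, 0.0837, -0.5686], [-0.0837, -0.0021, 0.9965, -1.2451], [0.0, 0.0, 0.0, 1.0]] ['mtx', 'world_to_cam']
oil_tin [([0.544, 0.148, 0.034], 0.6)]
tin_mouth [([0.544, 0.148, 0.033], 0.74)]
slim_peg [([0.633, -0.269, 0.121], 0.62)]
slim_peg_seat [([0.636, -0.274, 0.119], 0.7)]
stout_peg [([0.64, -0.159, 0.16], 0.85)]
tray_pull [([0.549, -0.212, 0.005], 0.63)]
stand [([0.56, -0.213, 0.001], 0.84), ([0.542, 0.151, 0.029], 0.6)]
pin_tin [([0.542, 0.028, 0.001], 0.77), ([0.638, -0.159, 0.158], 0.65)]
driver [([0.466, 0.327, 0.02], 0.58)]
euro_cylinder [([0.407, 0.415, 0.011], 0.63)]
```

View pics/scene0.png

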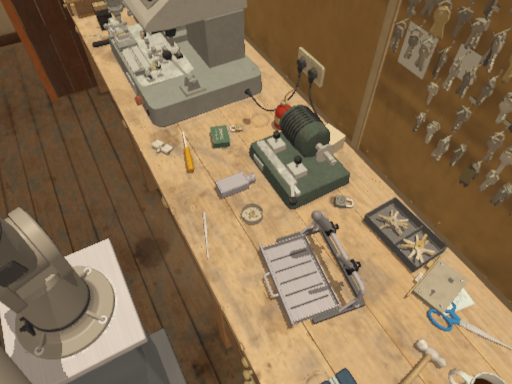

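View pics/top0.png

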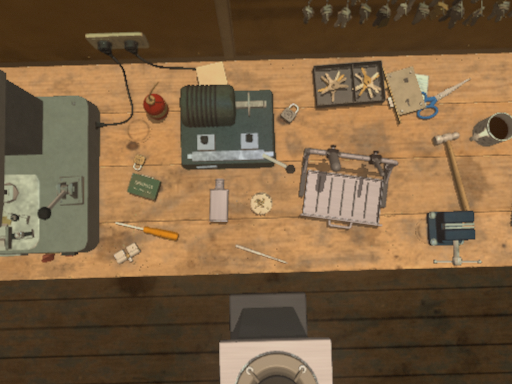

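The scene view shows the stand (≈315,275), tray pull at (270,285) and tin at (235,183) with its neck pointing away from the robot. In the top view the tin body is at (219,205) with its neck at (219,183). The stand is at (345,190), with the stout and slim peg blocks at (334,158) and (375,158). Next I'll fit the geometry from depth.

```bash
cat > h.py <<'E'
import numpy as np,cv2
from bench import r,viewer,nets
from scipy.spatial.transform import Rotation as R
def cloud(n,d):
    c=viewer.calibration(n);K=c["mtx"];T=np.linalg.inv(c["world_to_cam"])
    v,u=np.mgrid[:384,:512]
    P=np.stack([(u-K[0,2])/K[0,0]*d,-(v-K[1,2])/K[1,1]*d,-d],-1)
    W=P@T[:3,:3].T+T[:3,3];W[d==0]=np.nan;return W
def proj(n,X):
    c=viewer.calibration(n);K=c["mtx"];T=c["world_to_cam"]
    p=np.atleast_2d(X)@T[:3,:3].T+T[:3,3];return np.c_[K[0,0]*p[:,0]/-p[:,2]+K[0,2],K[1,1]*p[:,1]/p[:,2]+K[1,2]]
def line(P):
    m=P.mean(0);u=np.linalg.svd(P-m)[2][0];return m,u
E
python3 - <<'E'
from h import *
o=r.get_obs();print("toolR cols",np.round(R.from_rotvec(o["orientation"]).as_matrix(),3).tolist())
ims=[]
for n in("scene","top"):
    z=np.load(n+"0.npz");W=cloud(n,z["d"]);P=W.reshape(-1,3)
    box=lambda a,b:P[np.all((P>a)&(P<b),1)]
    b=box([.4,-.05,-.05],[.7,.0,.05]);print(n,"bench z",np.round(np.nanmedian(b[:,2]),4))
    t=box([.44,.1,.029],[.64,.2,.05]);print("tin top z",np.median(t[:,2]),len(t),cv2.minAreaRect((t[:,:2]*1000).astype(np.float32)))
    t=box([.44,.1,.012],[.65,.2,.05]);print("tin all ext",np.round(t.min(0),3),np.round(t.max(0),3))
    for nm,y0,y1 in(("slim",-.33,-.225),("stout",-.215,-.1)):
        s=box([.5,y0,.135],[.72,y1,.25]);
        if len(s)>5:
            m,u=line(s);print(nm,len(s),"mean",np.round(m,4),"dir",np.round(u*np.sign(u[2]),3),"ext",np.round(s.min(0),3),np.round(s.max(0),3))
    s=box([.6,-.36,.085],[.74,-.08,.125]);m,u=line(s);print("tube",len(s),np.round(m,4),np.round(u,3),np.round(s.min(0),3),np.round(s.max(0),3))
    s=box([.5,-.33,.026],[.6,-.1,.05]);print("plate",len(s));
    if len(s)>5: m,u=line(s);print(np.round(m,4),np.round(u,3),np.round(s.min(0),3),np.round(s.max(0),3))
p=np.load("top0.npz")["p"];q=np.load("scene0.npz")["p"]
a=cv2.resize(p[140:240,290:410],None,fx=4,fy=4,interpolation=cv2.INTER_CUBIC)[:400,:400]
b=cv2.resize(q[205:330,255:370],None,fx=3.4,fy=3.4,interpolation=cv2.INTER_CUBIC)
b=cv2.resize(b,(390,400));cv2.imwrite("pics/c1.png",np.hstack([a,b])[:,:,::-1])
E
```

```text
toolR cols [[0.0, 0.23, -0.973], [0.0, -0.973, -0.23], [-1.0, -0.0, -0.0]]
scene bench z 0.0015
tin top z 0.03513667612739657 448 ((551.5614013671875, 149.27896118164062), (122.33064270019531, 57.459468841552734), 0.08623559772968292)
tin all ext [0.49  0.1   0.012] [0.65  0.197 0.049]
slim 87 mean [ 0.6065 -0.2783  0.1751] dir [-0.499  0.119  0.858] ext [ 0.588 -0.292  0.136] [ 0.635 -0.268  0.203]
stout 218 mean [ 0.625  -0.1675  0.1763] dir [-0.519  0.165  0.839] ext [ 0.603 -0.178  0.135] [ 0.661 -0.15   0.204]
tube 533 [ 0.6484 -0.2533  0.1113] [-0.171 -0.985 -0.024] [ 0.62  -0.347  0.085] [ 0.687 -0.109  0.125]
plate 34
[ 0.536  -0.2193  0.0301] [-0.107  0.994  0.025] [ 0.5   -0.322  0.026] [ 0.599 -0.1    0.039]
top bench z -0.001
tin top z 0.032908626508947325 555 ((552.8757934570312, 150.44390869140625), (51.59930419921875, 120.3359146118164), 88.31829833984375)
tin all ext [0.492 0.1   0.012] [0.65  0.2   0.047]
slim 74 mean [ 0.6091 -0.2722  0.1736] dir [-0.525  0.06   0.849] ext [ 0.589 -0.281  0.136] [ 0.634 -0.266  0.2  ]
stout 166 mean [ 0.6277 -0.1572  0.1806] dir [-0.604  0.051  0.796] ext [ 0.604 -0.172  0.136] [ 0.658 -0.145  0.205]
tube 483 [ 0.6551 -0.225   0.1102] [-0.166 -0.986  0.007] [ 0.62  -0.344  0.087] [ 0.688 -0.1    0.125]
plate 12
[ 0.5196 -0.1594  0.0305] [-0.143  0.989  0.024] [ 0.502 -0.316  0.026] [ 0.592 -0.101  0.036]
```

View pics/c1.png

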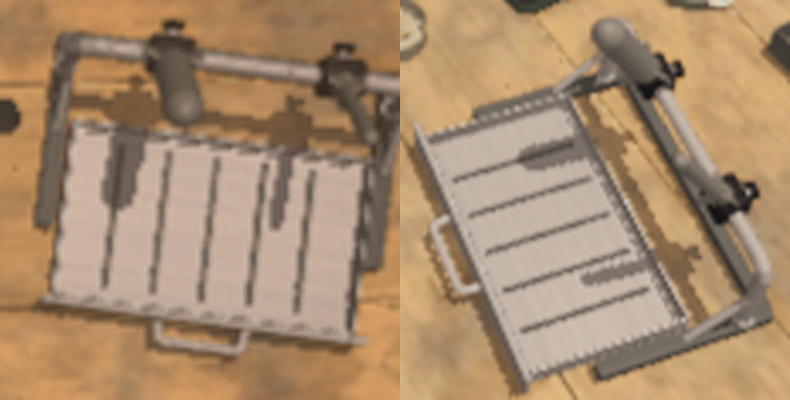

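The right-hand crop shows the pull at about (455,255) and the slim peg tip at about (680,160). The slim peg is the right-hand one, at lower y. The stand is yawed about -9°, and the pull sits near (0.466,-0.196). Next I'll align the tool with the stand and move in front of the pull.

```bash
python3 -m pendant '[0,0,0,0,0.13, 0,0,0,0,0.13, 0,0,0,0,0.129, 0,0,-50.3,-18.6,0, 0,0,-50.3,-18.6,0, 0,0,-50.3,-18.6,0, 0,0,-50.3,-18.6,0, 0,0,-50.3,-18.6,0, 0,0,-50.3,-18.6,0, 0,0,-50.3,-18.6,0, 0,0,-50.3,-18.6,0, 0,0,-50.3,-18.6,0, 0,0,-50.3,-18.6,0, 0,0,0,0,0]'
python3 - <<'E'
from h import *
o=r.get_obs();M=R.from_rotvec(o["orientation"]).as_matrix();print(np.round(M[:,1],3),np.round(o["tcp_pos"],4))
E
```

```text
clock: 2.85
tcp_pos: [0.4197, -0.1854, 0.2318]
orientation: [-2.145, 0.16, 2.142]
contact_force: [-0.3, -0.1, -0.4]
grip_width: 0.0003
[-0.149 -0.989 -0.001] [ 0.4197 -0.1854  0.2318]
```

```bash
python3 -m pendant '[0,50,0,0,0, 0,50,0,0,0, 0,50,0,0,0, 0,40,0,0,0, 0,27,0,0,0, 0,0,0,0,0]'
python3 -m pendant '[0,0,0,-10,0, 0,0,0,-10,0, 0,0,0,-10,0, 0,0,0,-8,0, 0,0,0,-8,0, 0,0,0,-8,0, 0,0,0,-8,0, 0,0,0,-8,0, 0,0,0,-8,0, 0,0,0,-8,0]'
python3 - <<'E'
from h import *
p,d=viewer.grab_frame("top");q,_=viewer.grab_frame("scene")
a=cv2.resize(p[130:270,280:420],(400,400));b=cv2.resize(q[190:340,240:390],(400,400))
cv2.imwrite("pics/c2.png",np.hstack([a,b])[:,:,::-1])
E
```

```text
clock: 3.6
tcp_pos: [0.4158, -0.1898, 0.0129]
orientation: [-2.134, 0.169, 2.143]
contact_force: [0.2, -0.9, 0.3]
grip_width: -0.0
clock: 4.85
tcp_pos: [0.5028, -0.203, 0.0142]
orientation: [-2.139, 0.169, 2.14]
contact_force: [-2.1, -0.8, 0.8]
grip_width: -0.0002
```

View pics/c2.png

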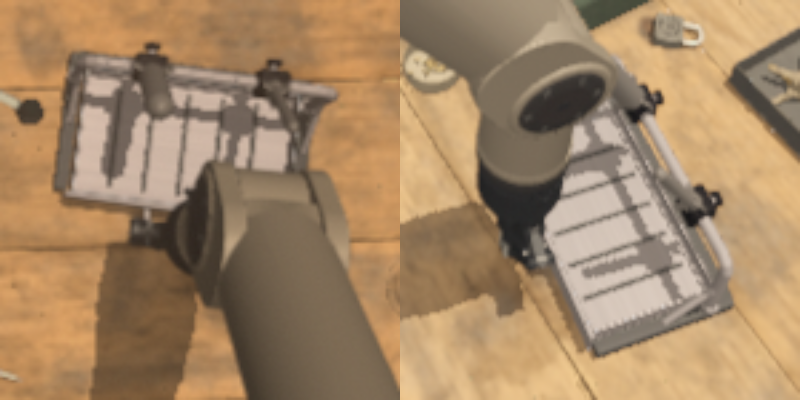

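The fingers are on the pull (≈145,235 in the left panel) and the tray is nearly in. I'll keep pushing gently until the stop.

```bash
python3 -m pendant '[0,0,0,-4,0, 0,0,0,-4,0, 0,0,0,-4,0]'; python3 -m pendant '[0,0,0,-3,0, 0,0,0,-3,0]';python3 -m pendant '[0,0,0,-3,0, 0,0,0,-3,0]'
```

```text
clock: 5.32
tcp_pos: [0.5069, -0.2035, 0.0131]
orientation: [-2.122, 0.168, 2.155]
contact_force: [-21.2, 4.3, 15.4]
grip_width: 0.0001
clock: 5.58
tcp_pos: [0.507, -0.2036, 0.0122]
orientation: [-2.11, 0.168, 2.166]
contact_force: [-33.7, 7.4, 29.3]
grip_width: -0.0003
clock: 5.82
tcp_pos: [0.507, -0.2039, 0.011]
orientation: [-2.097, 0.167, 2.177]
contact_force: [-45.5, 9.6, 33.9]
grip_width: 0.0004
```

The tray is against its stop: the force rises with no further travel. I'll back off and go to the tin.

```bash
python3 -m pendant '[0,0,0,40,0, 0,0,0,40,0, 0,-50,0,0,0, 0,-50,0,0,0, 0,-50,0,0,0, 85,0,-58,-2,0, 85,0,-58,-2,0, 85,0,-58,-2,0, 85,0,-58,-2,0, 85,0,-58,-2,0, 85,0,-58,-2,0, 85,0,0,0,-0.13, 85,0,0,0,0]'
python3 - <<'E'
from h import *
o=r.get_obs();M=R.from_rotvec(o["orientation"]).as_matrix();print(np.round(M,3).tolist(),o["tcp_pos"],o["joints"])
p,d=viewer.grab_frame("top");W=cloud("top",d)
P=W.reshape(-1,3);s=P[np.all((P>[.4,-.35,.024])&(P<[.6,-.1,.05]),1)];print("plate",len(s),line(s))
p,d=viewer.grab_frame("scene");cv2.imwrite("pics/s3.png",p[:,:,::-1])
a=nets.look_for("oil_tin","scene");print(a[:1] and a[0]["location"])
E
```

```text
clock: 7.45
tcp_pos: [0.5136, 0.1486, 0.1643]
orientation: [-2.208, 0.029, 2.208]
contact_force: [0.3, 0.1, -0.8]
grip_width: 0.085
[[0.0, -0.027, -1.0], [0.0, -1.0, 0.027], [-1.0, -0.0, -0.0]] [0.51355321 0.14857416 0.16426122] [-0.06779308  0.35564966 -0.40273379  1.93551078  0.17703898  0.88421225
 -2.15829563]
plate 213 (array([ 0.54018128, -0.21603842,  0.03222824]), array([-0.07417283, -0.99720342, -0.00915007]))
[0.5395, 0.1356, 0.0338]
```

```bash
python3 -m pendant '[85,45,0,0,0, 85,45,0,1,0, 85,35,0,1,0, 85,20,0,1,0, 85,14,0,0,0, 85,0,0,0,0]' 20; python3 -m pendant '[40,0,0,0,0, 40,0,0,0,0, 40,0,0,0,0, 40,0,0,0,0, 40,0,0,0,0, 40,0,0,0,0]' 20
python3 -m pendant '[40,-10,0,0,0, 40,-10,0,0,0, 40,-20,0,0,0, 40,-20,0,0,0, 40,-30,0,0,0, 40,-30,0,0,0, 40,0,0,0,0]'
python3 - <<'E'
from h import *
o=r.get_obs();M=R.from_rotvec(o["orientation"]).as_matrix();print(np.round(M,3).tolist(),o["moment"])
p,d=viewer.grab_frame("top");q,e=viewer.grab_frame("scene")
a=cv2.resize(p[130:250,160:280],(400,400));b=cv2.resize(q[90:240,170:320],(400,400))
cv2.imwrite("pics/c4.png",np.hstack([a,b])[:,:,::-1])
E
```

```text
clock: 8.35
tcp_pos: [0.5102, 0.1473, 0.0048]
orientation: [-2.206, 0.032, 2.208]
contact_force: [0.8, -0.6, 0.4]
grip_width: 0.0852
clock: 9.1
tcp_pos: [0.5114, 0.1482, 0.0063]
orientation: [-2.209, 0.03, 2.205]
contact_force: [-2.0, -0.7, 6.8]
grip_width: 0.0516
clock: 9.98
tcp_pos: [0.512, 0.1485, 0.128]
orientation: [-2.212, 0.029, 2.202]
contact_force: [0.4, 0.1, -0.6]
grip_width: 0.0518
[[0.005, -0.027, -1.0], [0.001, -1.0, 0.027], [-1.0, -0.002, -0.005]] [ 0.03303679  0.05811796 -0.03579087]
```

View pics/c4.png

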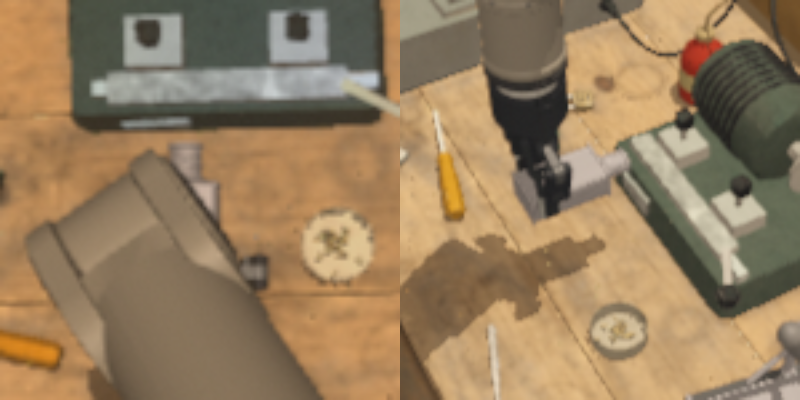

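The tin is held level by its rear end (right panel: neck at about (615,165)). I can only turn the tool about the vertical, so I'll pivot the tin within the pads by hooking its neck under the fixed cross tube. First I'll fit the stand pose with a cylinder model.

```bash
cat > fit.py <<'E'
from h import *
from scipy.optimize import least_squares
def model(p):
    x,y,psi,e=p;Rz=R.from_euler('z',psi).as_matrix();o=np.array([x,y,0])
    u=Rz@[-.5,0,.8660254]
    pt=lambda a:o+Rz@np.array(a)
    return Rz,o,u,pt([.05,0,.105]),Rz[:,1],pt([.05+e,-.058,.105]),pt([.05+e,.058,.105])
def dist(P,c,u):
    q=P-c;return np.linalg.norm(q-np.outer(q@u,u),axis=1)
def fit(P,p0=(.605,-.215,-.157,0)):
    p=np.array(p0)
    for it in range(4):
        Rz,o,u,c,ty,s,t=model(p);L=(P-o)@Rz;g=.012 if it==0 else .006
        h=(L[:,2]-.105)/.866;on=(h>.035)&(h<.095)
        S=P[on&(abs(dist(P,s,u)-.006)<g)];T=P[on&(abs(dist(P,t,u)-.013)<g)]
        B=P[(abs(L[:,1])<.035)&(abs(dist(P,c,ty)-.006)<g)&(L[:,2]>.1)]
        def f(p):
            Rz,o,u,c,ty,s,t=model(p);return np.r_[dist(S,s,u)-.006,dist(T,t,u)-.013,dist(B,c,ty)-.006]
        k=least_squares(f,p,loss='soft_l1',f_scale=.002);p=k.x
    return p,len(S),len(T),len(B),np.abs(k.fun).mean()
if __name__=="__main__":
    Q=[]
    for n in("scene","top"):
        P=cloud(n,np.load(n+"0.npz")["d"]).reshape(-1,3);P=P[np.all((P>[.5,-.4,.08])&(P<[.75,-.05,.25]),1)];Q.append(P)
        print(n,fit(P))
    p=fit(np.vstack(Q))[0];print("both",p);m=model(p);np.save("stand.npy",p)
    print("tube mid",m[3],"slim at foot level",m[5],"peg dir",m[2])
    C=m[3]-[0,0,.006]+m[0]@[0,-.0035,0]
    st=r.get_obs();M=R.from_rotvec(st["orientation"]).as_matrix();g=st["tcp_pos"]-.019*M[:,0];print("grasp now",g,st["joints"])
    for th in(0,15,30,45,60):
        a=np.radians(th);d=np.array([85*np.cos(a)+4.5*np.sin(a),0,-85*np.sin(a)+4.5*np.cos(a)])/1e3
        print(th,"TCP target",np.round(C-m[0]@d-[0,0,.019],4))
E
python3 fit.py
```

```text
scene (array([ 0.60469208, -0.21528656, -0.1624838 ,  0.00098373]), 52, 126, 123, np.float64(0.0008114262712622222))
top (array([ 0.60486157, -0.21512161, -0.15927443, -0.00067137]), 47, 82, 113, np.float64(0.0008822907274022247))
both [ 6.04739838e-01 -2.15371348e-01 -1.61356544e-01  1.50193661e-04]
tube mid [ 0.65409035 -0.22340421  0.105     ] slim at foot level [ 0.64492047 -0.28067494  0.105     ] peg dir [-0.49350513  0.08032864  0.8660254 ]
grasp now [0.51032283 0.14766875 0.14440609] [-0.07774753  0.40388008 -0.39542069  1.97398975  0.21234012  0.80311143
 -2.19108566]
0 TCP target [ 0.5696 -0.2132  0.0755]
15 TCP target [ 0.5713 -0.2135  0.0977]
30 TCP target [ 0.5787 -0.2147  0.1186]
45 TCP target [ 0.5911 -0.2167  0.1369]
60 TCP target [ 0.6077 -0.2194  0.1514]
```

The fit is consistent between the two cameras to under 1 mm. Now I'll carry the tin over to the stand, staying back from the green machine.

```bash
python3 -m pendant '[40,0,0,25,0, 40,0,0,20,0, 40,0,40,0,0, 40,0,60,-1,0, 40,0,60,-1,0, 40,0,60,-1,0, 40,0,60,-1,0, 40,0,50,0,0, 40,0,22,0,0, 40,0,0,0,0.07, 40,0,0,0,0.066, 40,0,0,0,0]'
cat > to.py <<'E'
import sys;from h import *
def rel(t):
    o=r.get_obs();M=R.from_rotvec(o["orientation"]).as_matrix();print("shift mm",np.round(M.T@(np.array(t)-o["tcp_pos"])*1e3,1),"tool y deg",np.degrees(np.arctan2(M[1,1],M[0,1])).round(2),"tilt",np.round(M[:2,0],3),"F",np.round(o["contact_force"],1))
if __name__=="__main__":rel([float(a) for a in sys.argv[1:4]])
E
python3 to.py .5696 -.2132 .069
```

```text
clock: 11.58
tcp_pos: [0.459, -0.2026, 0.1242]
orientation: [-2.134, 0.174, 2.139]
contact_force: [0.8, 0.6, -0.2]
grip_width: 0.0519
shift mm [  54.9   -7.4 -111. ] tool y deg -99.32 tilt [-0.002  0.001] F [ 0.8  0.6 -0.2]
```

```bash
python3 -m pendant '[40,30,-7.4,0,0, 40,25,0,-10,0, 40,0,0,-15,0, 40,0,0,0,0]'
python3 to.py .5696 -.2132 .069
python3 - <<'E'
from h import *
q,e=viewer.grab_frame("scene");W=cloud("scene",e)
b=cv2.resize(q[190:320,230:380],(750,600),interpolation=cv2.INTER_CUBIC);cv2.imwrite("pics/c5.png",b[:,:,::-1])
for m in nets.silhouettes("oil_tin","scene")[:1]:
    P=W[cv2.erode(m["mask"].astype(np.uint8),np.ones((3,3)))>0];P=P[~np.isnan(P[:,0])];print(m["score"],len(P));
    p=np.load("stand.npy");L=(P-[p[0],p[1],0])@R.from_euler('z',p[2]).as_matrix();print(np.round(np.percentile(L,[2,50,98],axis=0),3)); 
    for a in np.arange(-.13,.06,.015):
        s=L[(L[:,0]>a)&(L[:,0]<a+.015)]
        if len(s)>3:print(round(a,3),len(s),"top z",np.round(np.percentile(s[:,2],90),4),"y",np.round(s[:,1].min(),3),np.round(s[:,1].max(),3))
E
```

```text
clock: 12.08
tcp_pos: [0.4877, -0.1997, 0.0709]
orientation: [-2.139, 0.174, 2.135]
contact_force: [0.4, 0.1, -0.3]
grip_width: 0.0517
shift mm [  2.1   0.1 -83. ] tool y deg -99.29 tilt [ 0.002 -0.   ] F [ 0.4  0.1 -0.3]
0.87 383
[[-0.137 -0.028  0.087]
 [-0.064 -0.009  0.099]
 [-0.023  0.015  0.103]]
-0.13 5 top z 0.0998 y 0.005 0.016
-0.1 6 top z 0.1012 y -0.022 -0.009
-0.085 84 top z 0.1013 y -0.029 0.01
-0.07 115 top z 0.1013 y -0.029 0.017
-0.055 62 top z 0.102 y -0.028 0.017
-0.04 40 top z 0.0964 y -0.013 0.002
-0.025 13 top z 0.0962 y -0.011 0.002
```

View pics/c5.png

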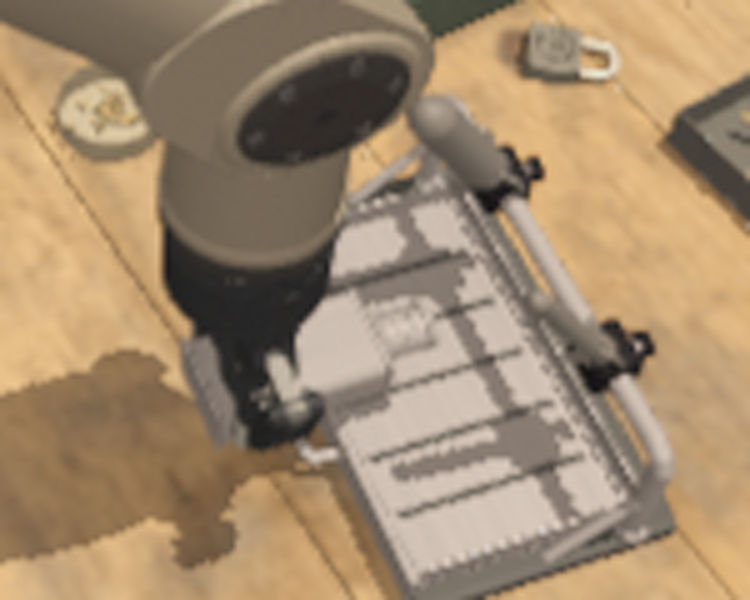

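The tin is level, with its neck pointing at the gap between the pegs (neck end ≈(430,320)); the tube runs (510,200)→(590,340). I'll drop 5 mm, slide the neck under the tube, then lift along the arc.

```bash
python3 -m pendant '[40,6,0,-15,0, 40,0,0,-20,0, 40,0,0,-20,0, 40,0,0,-18,0, 40,0,0,-10,0, 40,0,0,0,0]'; python3 to.py .5696 -.2132 .0755
python3 -m pendant '[40,-8,0,0,0, 40,-6,0,0,0, 40,-6,0,0,0, 40,-6,0,0,0, 40,-6,0,0,0, 40,0,0,0,0]'; python3 to.py .5698 -.2132 .0979
```

```text
clock: 12.92
tcp_pos: [0.5683, -0.2131, 0.0642]
orientation: [-2.137, 0.175, 2.136]
contact_force: [-0.7, 0.2, -0.6]
grip_width: 0.0516
shift mm [-11.3  -0.1  -1.3] tool y deg -99.34 tilt [0. 0.] F [-0.7  0.2 -0.6]
clock: 13.68
tcp_pos: [0.5679, -0.2133, 0.097]
orientation: [-2.137, 0.175, 2.135]
contact_force: [-0.0, 0.8, -1.3]
grip_width: 0.0516
shift mm [-0.9 -0.4 -1.8] tool y deg -99.37 tilt [ 0.001 -0.   ] F [-0.   0.8 -1.3]
```

```bash
python3 -m pendant '[40,-8,0,-2,0, 40,-7,0,-3,0, 40,-7,0,-3,0, 40,-7,0,-3,0, 40,-7,0,-4,0, 40,-6,0,-5,0, 40,0,0,0,0]'; python3 to.py .5871 -.216 .1387
python3 - <<'E'
from h import *
q,e=viewer.grab_frame("scene")
b=cv2.resize(q[170:300,230:380],(750,600),interpolation=cv2.INTER_CUBIC);cv2.imwrite("pics/c6.png",b[:,:,::-1])
E
```

```text
clock: 14.55
tcp_pos: [0.5831, -0.2164, 0.1371]
orientation: [-2.126, 0.174, 2.147]
contact_force: [-13.7, 0.6, 0.8]
grip_width: 0.0516
shift mm [-1.6 -1.  -3.9] tool y deg -99.3 tilt [-0.01   0.001] F [-13.7   0.6   0.8]
```

View pics/c6.png

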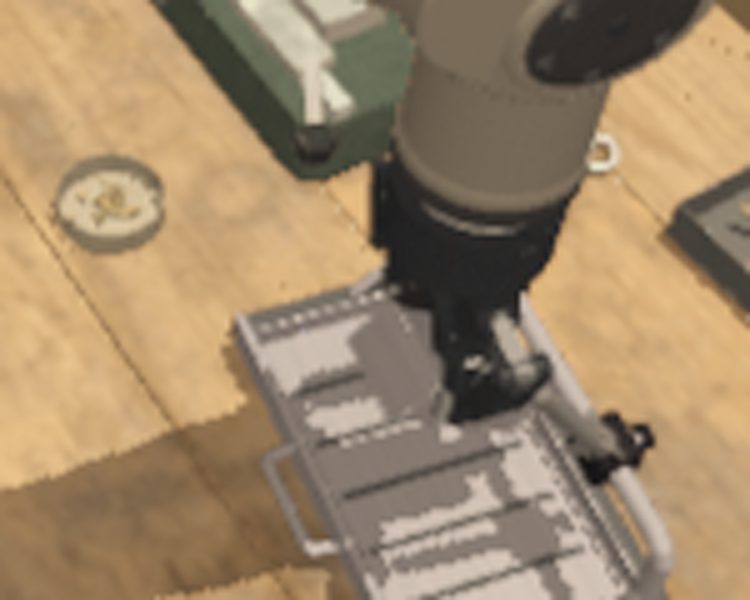

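The fingers are near the slim peg tip (≈(530,400)), and the force is purely horizontal. I'll check for a side contact, then back off slightly.

```bash
python3 - <<'E'
from h import *
o=r.get_obs();print(o["contact_force"],o["moment"],o["tcp_pos"])
E
python3 -m pendant '[40,0,0,6,0, 40,0,0,4,0, 40,0,0,0,0]'
python3 - <<'E'
from h import *
o=r.get_obs();print(o["contact_force"],o["moment"],o["tcp_pos"])
q,e=viewer.grab_frame("scene");p,d=viewer.grab_frame("top")
for n,e in(("scene",e),("top",d)):
  W=cloud(n,e);c=np.load("stand.npy");Rz=R.from_euler('z',c[2]).as_matrix()
  for m in nets.silhouettes("oil_tin",n)[:1]:
    P=W[m["mask"]];P=P[~np.isnan(P[:,0])];L=(P-[c[0],c[1],0])@Rz;print(n,m["score"],len(L),np.round(np.percentile(L,[3,50,97],axis=0),3))
a=cv2.resize(p[120:240,290:410],(390,390));b=cv2.resize(q[180:290,270:380],(390,390))
cv2.imwrite("pics/c7.png",np.hstack([a,b])[:,:,::-1])
E
```

```text
[-12.96719354   1.071666     0.87559651] [0.47468019 2.41842509 0.69007511] [ 0.58312093 -0.21635397  0.13713199]
clock: 14.98
tcp_pos: [0.5785, -0.2148, 0.1392]
orientation: [-2.139, 0.175, 2.134]
contact_force: [0.9, -0.1, -1.1]
grip_width: 0.0515
[ 0.92282808 -0.05580388 -1.13948743] [ 0.00069379  0.02836901 -0.05554313] [ 0.57847826 -0.21477979  0.13919153]
scene 0.9 309 [[-0.058 -0.029  0.11 ]
 [-0.046 -0.006  0.165]
 [ 0.009  0.019  0.176]]
top 0.76 309 [[-0.059 -0.024  0.088]
 [-0.037  0.01   0.141]
 [ 0.043  0.024  0.171]]
```

View pics/c7.png

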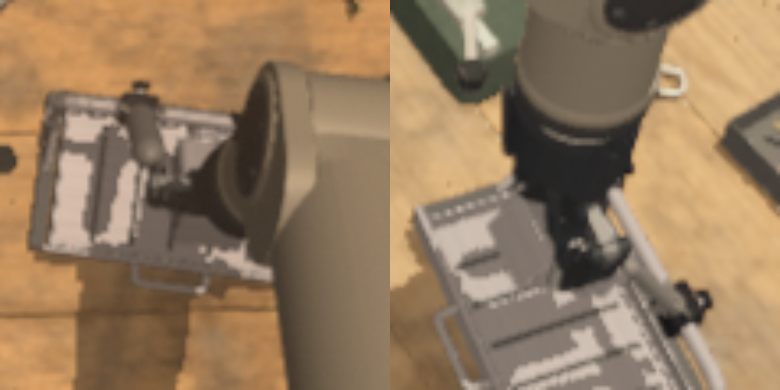

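The left finger touched the stout peg tip, so there isn't enough room here to finish the pivot. The tin is now at about 43° neck down. I'll back out, go above the pegs and measure the pitch and the slim tip there.

```bash
python3 -m pendant '[40,0,0,20,0, 40,0,0,40,0, 40,-40,0,30,0, 40,-50,0,0,0, 40,-50,0,0,0, 40,0,0,0,0]'
cat > pose.py <<'E'
from h import *
from scipy.optimize import least_squares
c=np.load("stand.npy");Rz=R.from_euler('z',c[2]).as_matrix();O=np.array([c[0],c[1],0])
def tinfit(verbose=True):
    o=r.get_obs();M=R.from_rotvec(o["orientation"]).as_matrix();g=(o["tcp_pos"]-.019*M[:,0]-O)@Rz
    out={}
    for n in("scene","top"):
        _,e=viewer.grab_frame(n);s=nets.silhouettes("oil_tin",n)
        if not s: print(n,"none");continue
        m=cv2.erode(s[0]["mask"].astype(np.uint8),np.ones((3,3)))>0;P=cloud(n,e)[m];P=P[~np.isnan(P[:,0])];L=(P-O)@Rz
        L=L[np.linalg.norm(L-g,axis=1)<.16]
        def sdf(p):  # p: grasp-point offset in tin frame (a along x, b along z), theta, dy
            a,b,th,dy=p;q=L-g-[0,dy,0];ux=np.array([np.cos(th),0,-np.sin(th)]);uz=np.array([np.sin(th),0,np.cos(th)])
            x=q@ux+a;z=q@uz+b-.017;y=q[:,1]
            d=np.abs(np.c_[x,y,z])-[.0475,.026,.017];box=np.linalg.norm(np.maximum(d,0),axis=1)+np.minimum(d.max(1),0)
            d2=np.c_[np.abs(x-.0615)-.014,np.hypot(y,z)-.0125];cyl=np.linalg.norm(np.maximum(d2,0),axis=1)+np.minimum(d2.max(1),0)
            return np.minimum(box,cyl)
        best=min((least_squares(lambda p:np.r_[sdf(p),.1*(p[0]+.03),.1*(p[1]-.025),.1*p[3]],[-.03,.025,t,0],loss='soft_l1',f_scale=.002) for t in np.radians([0,25,45,60,75])),key=lambda k:k.cost)
        a,b,th,dy=best.x;out[n]=best.x
        ux=np.array([np.cos(th),0,-np.sin(th)]);uz=np.array([np.sin(th),0,np.cos(th)])
        rim=g+[0,dy,0]+ux*(.0755-a)+uz*(.017-b)
        print(n,round(s[0]["score"],2),len(L),"a,b,dy mm",np.round([a*1e3,b*1e3,dy*1e3],1),"theta",np.degrees(th).round(1),"rim stand",np.round(rim*1e3,1),"res",np.abs(sdf(best.x)).mean().round(4))
    print("grasp stand",np.round(g*1e3,1))
    return out
if __name__=="__main__":tinfit()
E
python3 pose.py
python3 - <<'E'
from h import *;from fit import model,dist
m=model(np.load("stand.npy"))
for n in("scene","top"):
    P=cloud(n,np.load(n+"0.npz")["d"]).reshape(-1,3);P=P[np.all((P>[.5,-.4,.08])&(P<[.75,-.05,.25]),1)]
    for k in(5,6):
        h=(P-m[k])@m[2];D=dist(P,m[k],m[2]);s=(D<.02)&(h>0);print(n,k,"tip h",np.sort(h[s])[-5:].round(4),[(a,np.round(np.percentile(D[s&(h>a/1e3)&(h<a/1e3+.005)],90)*1e3,1)) for a in range(5,40,5) if (s&(h>a/1e3)&(h<a/1e3+.005)).any()])
E
```

```text
clock: 15.92
tcp_pos: [0.4915, -0.2007, 0.283]
orientation: [-2.147, 0.177, 2.128]
contact_force: [0.6, -0.3, -0.7]
grip_width: 0.0517
scene 0.73 556 a,b,dy mm [-26.3  28.    1. ] theta 39.1 rim stand [-42.2  -2.7 229.2] res 0.0008
top 0.78 279 a,b,dy mm [-28.6  34.2   1.1] theta 39.8 rim stand [-45.4  -2.6 222.1] res 0.0009
grasp stand [-114.3   -3.7  302. ]
scene 5 tip h [0.1101 0.1109 0.1113 0.112  0.1127] [(5, np.float64(18.5)), (10, np.float64(15.9)), (15, np.float64(13.6)), (20, np.float64(11.9)), (25, np.float64(14.3)), (30, np.float64(14.3)), (35, np.float64(6.7))]
scene 6 tip h [0.1119 0.1119 0.1119 0.112  0.1127] [(5, np.float64(18.5)), (10, np.float64(18.4)), (15, np.float64(18.8)), (20, np.float64(17.4)), (25, np.float64(17.3)), (30, np.float64(15.7)), (35, np.float64(14.2))]
top 5 tip h [0.1072 0.1077 0.108  0.1083 0.1084] [(5, np.float64(18.3)), (10, np.float64(14.6)), (15, np.float64(12.5)), (20, np.float64(14.5)), (25, np.float64(11.1)), (30, np.float64(5.4)), (35, np.float64(6.3))]
top 6 tip h [0.1101 0.1104 0.1106 0.1119 0.1141] [(5, np.float64(18.5)), (10, np.float64(16.7)), (15, np.float64(19.2)), (20, np.float64(17.2)), (25, np.float64(16.9)), (30, np.float64(13.1)), (35, np.float64(12.6))]
```

The fit gives about 39.5° pitch. The slim tip is at stand (-6,-58,202) mm, so the seat is 27 mm along the peg axis. I'll press the neck gently against the slim peg tip, where there is open space, to add the last ~20°.

```bash
python3 -m pendant '[40,0,30,0,0, 40,0,25.3,0,0, 40,30,0,-7,0, 40,20,0,-7,0, 40,0,0,0,0]'; python3 - <<'E'
from pose import *
o=r.get_obs();M=R.from_rotvec(o["orientation"]).as_matrix();print((o["tcp_pos"]-.019*M[:,0]-O)@Rz)
E
python3 -m pendant '[40,1,0,-8,0, 40,1,0,-8,0, 40,0,0,-8,0, 40,-5,0,-5,0, 40,-6,0,-5.5,0, 40,-5,0,-5.5,0, 40,-5,0,-5.5,0, 40,-4,0,-5.5,0, 40,0,0,0,0]'; python3 pose.py
```

```text
clock: 16.75
tcp_pos: [0.4927, -0.2558, 0.2257]
orientation: [-2.131, 0.171, 2.141]
contact_force: [-0.5, 0.5, 0.1]
grip_width: 0.0517
[-0.10398008 -0.05789873  0.24471478]
clock: 17.88
tcp_pos: [0.5447, -0.2653, 0.2519]
orientation: [-2.138, 0.175, 2.135]
contact_force: [-1.2, 0.6, -0.6]
grip_width: 0.052
scene 0.75 409 a,b,dy mm [-26.   26.8   0.9] theta 61.0 rim stand [-10.5 -58.1 177.4] res 0.0008
top 0.83 150 a,b,dy mm [-28.8  28.1   1.8] theta 63.3 rim stand [-14.2 -57.1 172.8] res 0.0011
grasp stand [-51.2 -58.9 270.9]
```

Pitch is now about 62°. I'll back off, rise to 20 mm above the tip on the peg axis, and check.

```bash
python3 -m pendant '[40,0,0,25,0, 40,-35,0,0,0, 40,-15,0,0,0, 40,0,0,-21,0, 40,0,0,0,0, 40,0,0,0,0]' 30; python3 pose.py; python3 - <<'E'
from h import *
q,e=viewer.grab_frame("scene");p,d=viewer.grab_frame("top")
a=cv2.resize(p[120:210,330:420],(390,390));b=cv2.resize(q[180:280,280:380],(390,390))
cv2.imwrite("pics/c8.png",np.hstack([a,b])[:,:,::-1])
E
```

```text
clock: 18.82
tcp_pos: [0.5396, -0.2645, 0.3008]
orientation: [-2.135, 0.174, 2.137]
contact_force: [-0.0, 0.4, -1.0]
grip_width: 0.0518
scene 0.69 498 a,b,dy mm [-25.8  32.1   0.9] theta 59.8 rim stand [-18.6 -58.  224.6] res 0.0008
top 0.76 239 a,b,dy mm [-28.1  30.    1.2] theta 61.4 rim stand [-18.2 -57.7 222.5] res 0.001
grasp stand [-56.4 -58.9 319.8]
```

View pics/c8.png

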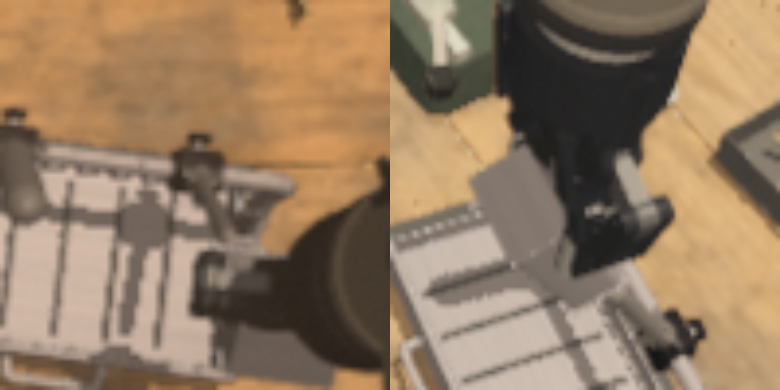

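Left panel: rim above the slim peg tip (≈(215,235)). The computed rim (-18.4,-57.9,223.5) lies on the peg axis to within 1 mm, with pitch 60.6°. I'll slide it on along the axis.

```bash
python3 -m pendant '[40,5.2,0,-3,0, 40,5.2,0,-3,0, 40,5.2,0,-3,0, 40,5.2,0,-3,0, 40,4.33,0,-2.5,0, 40,4.33,0,-2.5,0, 40,4.33,0,-2.5,0, 40,0,0,0,0]'; python3 pose.py
python3 -m pendant '[40,4.33,0,-2.5,0, 40,4.33,0,-2.5,0, 40,4.33,0,-2.5,0, 40,4.33,0,-2.5,0, 40,0,0,0,0]'; python3 pose.py
```

```text
clock: 20.12
tcp_pos: [0.5592, -0.2676, 0.267]
orientation: [-2.136, 0.174, 2.137]
contact_force: [-0.6, -0.2, -1.2]
grip_width: 0.0515
scene 0.88 503 a,b,dy mm [-25.9  30.6   1. ] theta 60.1 rim stand [  2.3 -57.9 191.4] res 0.0008
top 0.66 181 a,b,dy mm [-27.9  28.    1.1] theta 61.8 rim stand [  2.5 -57.8 189.7] res 0.0012
grasp stand [-36.6 -58.9 286. ]
clock: 20.95
tcp_pos: [0.569, -0.2692, 0.2496]
orientation: [-2.135, 0.174, 2.137]
contact_force: [-0.7, -0.3, -0.2]
grip_width: 0.0516
scene 0.76 446 a,b,dy mm [-26.1  27.9   0.9] theta 61.4 rim stand [ 12.6 -57.9 174.2] res 0.0008
top 0.71 186 a,b,dy mm [-27.8  28.    1.1] theta 62.6 rim stand [ 11.2 -57.7 171.8] res 0.0011
grasp stand [-26.6 -58.9 268.6]
```

The rim is 33 mm past the tip with no reaction force, so the peg is inside the neck. Continuing.

```bash
python3 -m pendant '[40,4.33,0,-2.5,0, 40,4.33,0,-2.5,0, 40,4.33,0,-2.5,0, 40,4.33,0,-2.5,0, 40,4.33,0,-2.5,0, 40,4.33,0,-2.5,0, 40,4.33,0,-2.5,0, 40,0,0,0,0]'; python3 pose.py; python3 - <<'E'
from h import *
q,e=viewer.grab_frame("scene");p,d=viewer.grab_frame("top")
a=cv2.resize(p[120:210,330:420],(390,390));b=cv2.resize(q[180:280,280:380],(390,390))
cv2.imwrite("pics/c9.png",np.hstack([a,b])[:,:,::-1])
E
```

```text
clock: 22.15
tcp_pos: [0.5863, -0.2721, 0.2194]
orientation: [-2.136, 0.174, 2.137]
contact_force: [-0.4, -0.8, -1.0]
grip_width: 0.052
scene 0.72 386 a,b,dy mm [-25.8  30.8   1. ] theta 59.8 rim stand [ 30.  -57.9 143.9] res 0.0009
top 0.56 183 a,b,dy mm [-28.1  27.7   1.6] theta 62.6 rim stand [ 29.  -57.3 141.5] res 0.0013
grasp stand [ -9.1 -58.9 238.4]
```

View pics/c9.png

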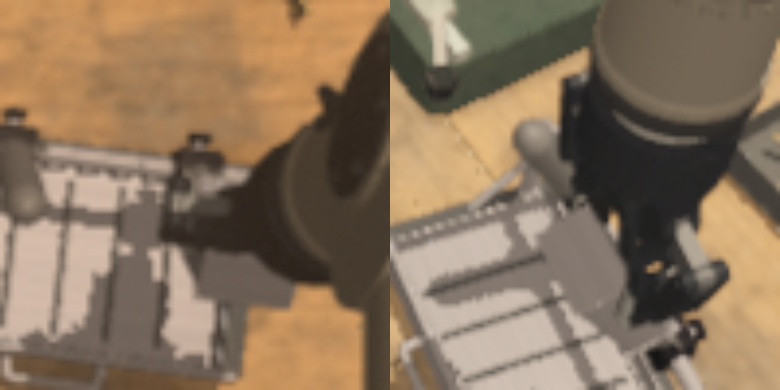

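About 16 mm remain. I'll go slower and watch the force.

```bash
python3 -m pendant '[40,2.17,0,-1.25,0, 40,2.17,0,-1.25,0, 40,2.17,0,-1.25,0, 40,2.17,0,-1.25,0, 40,0,0,0,0]'; python3 -m pendant '[40,1.73,0,-1,0, 40,1.73,0,-1,0, 40,0,0,0,0]';python3 -m pendant '[40,1.3,0,-0.75,0, 40,0,0,0,0]';python3 pose.py
```

```text
clock: 23.08
tcp_pos: [0.5912, -0.273, 0.2109]
orientation: [-2.136, 0.174, 2.137]
contact_force: [1.1, 0.9, -0.6]
grip_width: 0.0513
clock: 23.45
tcp_pos: [0.5932, -0.2733, 0.2075]
orientation: [-2.136, 0.175, 2.137]
contact_force: [-0.1, 0.0, -0.7]
grip_width: 0.0515
clock: 23.7
tcp_pos: [0.594, -0.2734, 0.2064]
orientation: [-2.136, 0.175, 2.136]
contact_force: [-0.5, 0.1, -0.9]
grip_width: 0.0521
scene 0.77 333 a,b,dy mm [-25.7  30.9   0.9] theta 59.0 rim stand [ 38.9 -58.1 131.4] res 0.0009
top 0.52 183 a,b,dy mm [-28.2  28.2   1.4] theta 61.9 rim stand [ 37.8 -57.6 128.6] res 0.0011
grasp stand [ -1.3 -59.  225.4]
```

```bash
for i in 1 2 3; do python3 -m pendant '[40,0.87,0,-0.5,0, 40,0,0,0,0]' | grep -E "tcp|force"; done
```

```text
tcp_pos: [0.5945, -0.2735, 0.2055]
contact_force: [0.6, 0.7, -0.6]
tcp_pos: [0.595, -0.2737, 0.2049]
contact_force: [-1.0, 0.3, 1.0]
tcp_pos: [0.5952, -0.2737, 0.2048]
contact_force: [-4.8, 1.5, 6.5]
```

The reaction of about 8 N is along the peg axis and motion has stopped, so the rim is on the fins. I'll ease off the load, release and withdraw straight up.

```bash
python3 -m pendant '[40,-0.6,0,0.3,0, 40,0,0,0,0, 56,0,0,0,0, 62,0,0,0,0, 75,0,0,0,0, 85,0,0,0,0, 85,0,0,0,0]' 20; python3 -m pendant '[85,-15,0,0,0, 85,-30,0,0,0, 85,-40,0,0,0, 85,-40,0,0,0, 85,0,0,50,0, 85,0,0,50,0, 85,0,-60,0,0, 85,0,-60,0,0, 85,0,-60,0,0, 85,0,-60,0,0, 85,0,0,0,0]'
python3 - <<'E'
from h import *
q,e=viewer.grab_frame("scene");p,d=viewer.grab_frame("top")
a=cv2.resize(p[110:240,280:410],(390,390));b=cv2.resize(q[180:330,240:390],(390,390))
cv2.imwrite("pics/c10.png",np.hstack([a,b])[:,:,::-1])
import pose
P=cloud("top",d).reshape(-1,3);s=P[np.all((P>[.4,-.35,.024])&(P<[.6,-.1,.05]),1)];print("plate",len(s),line(s)[0])
for n,e in(("scene",e),("top",d)):
  L=(cloud(n,e)[nets.silhouettes("oil_tin",n)[0]["mask"]]-pose.O)@pose.Rz;L=L[~np.isnan(L[:,0])];print(n,np.round(np.percentile(L,[3,50,97],axis=0)*1e3))
for t in["pin_tin","driver","euro_cylinder"]:print(t,[np.round(x["location"],3) for x in nets.look_for(t,"top")[:1]])
E
```

```text
clock: 25.52
tcp_pos: [0.5952, -0.2737, 0.2044]
orientation: [-2.136, 0.175, 2.136]
contact_force: [0.1, -0.3, -0.6]
grip_width: 0.085
clock: 26.9
tcp_pos: [0.536, -0.0143, 0.331]
orientation: [-2.143, 0.162, 2.138]
contact_force: [-0.5, -0.7, 0.6]
grip_width: 0.0853
plate 110 [ 0.52937568 -0.25786795  0.03253401]
scene [[-50. -85. 160.]
 [-25. -69. 219.]
 [ 27. -35. 237.]]
top [[-49. -80. 150.]
 [-15. -52. 215.]
 [ 32. -31. 235.]]
pin_tin [array([0.535, 0.032, 0.003])]
driver [array([0.466, 0.326, 0.018])]
euro_cylinder [array([0.406, 0.418, 0.013])]
```

View pics/c10.png

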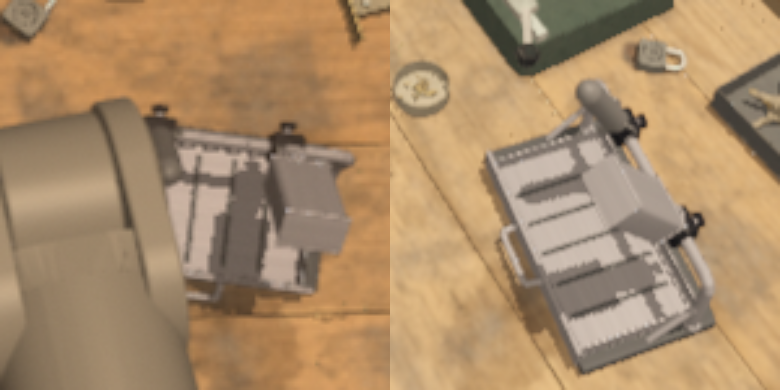

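Right panel: the tin is on the slim peg, neck down (≈(630,190)), and the tray is in. I'll run a final numeric check of the seating and the tray.

```bash
python3 - <<'E'
import pose;from h import *;from scipy.optimize import least_squares
O,Rz=pose.O,pose.Rz
_,d=viewer.grab_frame("scene");W=cloud("scene",d);L=(W.reshape(-1,3)-O)@Rz
s=L[(L[:,2]>.027)&(L[:,2]<.04)&(abs(L[:,1])<.1)&(L[:,0]<-.04)&(L[:,0]>-.2)];print("plate stand x",len(s),np.round(np.percentile(s[:,0],[5,50,95])*1e3,1),"slope",np.polyfit(s[:,1],s[:,0],1))
for n in("scene","top"):
  _,d=viewer.grab_frame(n);m=nets.silhouettes("oil_tin",n)[0]["mask"];m=cv2.erode(m.astype(np.uint8),np.ones((3,3)))>0
  P=(cloud(n,d)[m]-O)@Rz;P=P[~np.isnan(P[:,0])]
  def sdf(p):
    Q=R.from_euler('zyx',p[3:]).as_matrix();q=(P-p[:3])@Q;x=q[:,0]+.0755;y=q[:,1];z=q[:,2]
    b=np.abs(np.c_[x,y,z])-[.0475,.026,.017];B=np.linalg.norm(np.maximum(b,0),axis=1)+np.minimum(b.max(1),0)
    c=np.c_[np.abs(x-.0615)-.014,np.hypot(y,z)-.0125];C=np.linalg.norm(np.maximum(c,0),axis=1)+np.minimum(c.max(1),0);return np.minimum(B,C)
  k=least_squares(sdf,[.0365,-.058,.128,0,np.radians(60),0],loss='soft_l1',f_scale=.002)
  print(n,"rim",np.round(k.x[:3]*1e3,1),"zyx deg",np.degrees(k.x[3:]).round(1),"res",np.abs(sdf(k.x)).mean().round(4))
p,_=viewer.grab_frame("scene");a=cv2.resize(p[225:290,300:365],(600,600),interpolation=cv2.INTER_CUBIC);cv2.imwrite("pics/c11.png",a[:,:,::-1])
E
```

```text
plate stand x 181 [-81.9 -68.2 -65.2] slope [-0.00195665 -0.06897592]
scene rim [ 38.1 -57.8 130.9] zyx deg [-0.5 51.5  1. ] res 0.0007
top rim [ 37.8 -57.3 128.6] zyx deg [ 0.7 51.8 -0.2] res 0.001
```

View pics/c11.png

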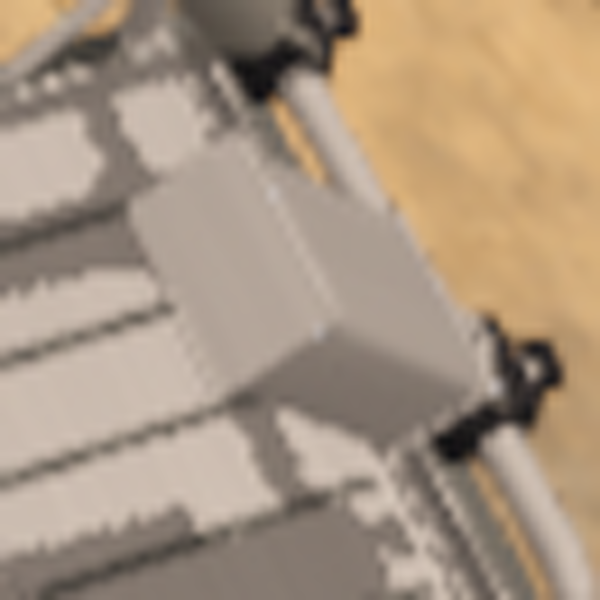

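```bash
python3 -c "
from bench import r
print(r.get_obs()['clock'],r.hand_in())"
```

```text
the job is handed in; nothing more can be done
27.55 None
```

The job is handed in at 27.6 s: the tray was pushed in first, and the oil tin now hangs neck down on the slim peg with the gripper clear of it.

- **Tray:** I pushed it by its pull until it stopped against the end, which took up to about 57 N at the wrist. The final picture puts its front plate at x ≈ -68 mm in the stand's frame, matching the -67.5 mm worked out from where the push stopped. An earlier reading of the plate was 4 mm different (-63.6 mm); I put that down to tray-wall points mixed into it.
- **Turning the tin:** The tool can only turn about the vertical, so I pivoted the tin between the pads. I hooked its neck under the stand's cross tube, then pressed it lightly against the slim peg's tip.
- **Touching the stout peg:** During the hooking, a finger or the gripper touched the stout peg's tip with about 13 N. I backed off straight away.
- **Seating:** The tin slid on in small steps until I felt about 8 N back along the peg. I then eased off and let go.
- **Last checks:** Both cameras put the rim within about 3 mm of the seat. The tin tipped about 8° forward within the neck's play when released and was at rest there.
- **Other things:** The driver and lock cylinder read within 3 mm of where they were. The pin tin read 7 mm off in x, but the arm never went near it, so I take that as measurement scatter.

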